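Line up the sample lanterns by size

ROBOT

A 7-joint arm with a two-finger parallel gripper is mounted at the origin on the work surface. World frame = base frame: x ahead of the robot, y to its left, z up, the work surface at z = 0. Lengths are in m, angles in rad, forces in N, time in s.
With the tool pointing down it reaches from about 0.35 to 0.9 m from the base axis. Payload 8.1 kg.
Tool frame: the origin (TCP) lies midway between the tips of the shut fingers; the grasp point (between the pads) lies 19 mm behind it; z points along the fingers, y is the line along which they close (so a half turn about z gives the same grasp; the last joint's range is limited). The gripper opens to 92 mm and grips with 3 to 60 N. Pads are 19 mm wide; open, the fingers measure 130 mm over their backs; the gripper's body (75 mm by 190 mm) begins 47 mm behind the grasp point.
Start: joints at [1.039, 0.434, 0.025, 1.573, -0.012, 1.134, -0.075], TCP at [0.26, -0.568, 0.227] pointing down, gripper open.
Joint ranges: [-2.62, 2.62], [-0.44, 2.09], [-1.27, 1.32], [0.08, 2.57], [-1.32, 4.46], [0.12, 2], [-2.74, 2.74]. Speed limits (rad/s): [2.22, 2.22, 3.01, 3.01, 3.14, 3.14, 3.14].

INTERFACE

Orientations are given as a rotation vector (axis times angle).
In Python, from cell import arm gives the robot as it stands.
- The arm moves only by the tool arm_command, never from a script. Its arguments are lists of equal length, an entry for each row: "dp": the shift along the tool's x, y, z in units of 25 mm (1.0 is 25 mm), a list of three; "angular": the turn, a rotation vector about the tool's x, y, z in units of 0.15 rad (1.0 is 0.15 rad), a list of three; "claw": the opening, from 0 (shut) to 1 (fully open). In form: {"dp": [[x, y, z], ...], "angular": [[rx, ry, rz], ...], "claw": [claw, ...]}. A call has 1 to 10 rows; each row shifts and turns the commanded pose from where the row before left it, along the tool's axes as they then stand; what a row does not reach is not made up. A row lasts 1/10 s, in which the tool goes at most 50 mm and 8.59 degrees, less where a joint would pass 70% of its speed; a pose out of reach is approached as far as the arm can. A call with a number of a shift or a turn outside -1 to 1 is refused whole. A call with a gripper value outside its range is refused whole. The fingers move at their own pace and stop on an object; "force" is the grip in N (left out, the last holds). Time passes only in rows, so rows that do not move let the fingers close. It gives the time, the measured TCP pose, the force, the opening and the grip force at its end, in the units of the state.
- arm.observe(): the state, without advancing time (a new reading comes with each control period).
- arm.get_image(name): name is "scene" or "top" or "wrist"; returns a dict with "frame" (480x640x3 uint8, red, green, blue), "z_map" (480x640 float32, m along the optical axis (not along the pixel's ray), 0 where there is no reading), "K" (3x3 intrinsics, pixels), "k1" (the pictures are not rectified: a ray, as slopes to the right and down, at radius r is drawn at 1 + k1 r^2 times it, then the intrinsics apply), "R" (3x3) and "t" (3): a world point X has camera coordinates R X + t. Camera axes: x right, y down, z forward; pixel columns grow to the right and rows downward; lengths in m; the calibration is good to about 2 mm. A picture is of the moment at which its call begins.
- arm.sign_off(): hands the job in; it is judged then, once.
The state is a dict: "clock": time; "joints": joint angles; "dq": joint speeds; "joint_efforts": joint torques, N m; "position": TCP position; "ee_rot": TCP orientation; "force": force on the tool from outside, world axes, zero at the start; "ft_torque": the same for the moment, N m; "width": opening from 0.0 (shut) to 1.0 (fully open); "gripper_force": force on a finger pad.
Only numpy, scipy, OpenCV 4.12 (cv2) and the standard library are available. Lean on these libraries where they do the work, as an engineer would, in place of code of your own. Each camera call takes 0.05 s, during which the arm holds its last target. There are 200 camera calls.

TASK

Line the four small paper lanterns up by size on the board: stand each one upright on the middle of its own black disc, the smallest on the disc next to the binder clip and each next one bigger, so that the largest is at the far end by the dish. Do not knock any lantern over on the way.

Things in the scene. Friction and masses are not known exactly. Their poses are not given: they have to be found in the camera images.
- board: Pale wooden board lying flat, 80 x 480 mm and 12 mm thick; origin at the centre of its underside, on the table. Its y axis runs along its length, along the row of discs; z up. Fixed; it lies more or less crosswise in front of the robot.
- clip: Black steel binder clip standing on one end of the board, wire loops up: 41 mm across the board, 22 mm along it, 47 mm tall over the board. It marks the small end of the row. Fixed. Origin at the centre of its underside, 215 mm from the board's middle, along the board's y or -y (either end). A small white dish (46 mm wide, 20 mm tall), also fixed, stands in the same way on the other end.
- disc_a_top (a point): Black rubber disc, 68 mm across and 5 mm thick, fixed on the board; one of four alike in a row, about 100 mm apart (the letters say nothing about their order in the row). The point is the centre of its top face, 17 mm above the table; z up.
- disc_b_top (a point): Black rubber disc, 68 mm across and 5 mm thick, fixed on the board; one of four alike in a row, about 100 mm apart (the letters say nothing about their order in the row). The point is the centre of its top face, 17 mm above the table; z up.
- disc_c_top (a point): Black rubber disc, 68 mm across and 5 mm thick, fixed on the board; one of four alike in a row, about 100 mm apart (the letters say nothing about their order in the row). The point is the centre of its top face, 17 mm above the table; z up.
- disc_d_top (a point): Black rubber disc, 68 mm across and 5 mm thick, fixed on the board; one of four alike in a row, about 100 mm apart (the letters say nothing about their order in the row). The point is the centre of its top face, 17 mm above the table; z up.
- lantern_34_mid (a point): The smallest lantern: a small rigid cream paper lantern with a black ring below and on top, standing upright, loose. 34 mm across at its middle (a plain upright band 8 mm tall, where it is gripped; round, so from any side), 48 mm tall, rings 10 mm tall and 23 mm across. The point is its centre, 24 mm above its underside; z is its upright axis. Weighs 20 to 120 g; it does not give when gripped.
- lantern_44_mid (a point): The second smallest lantern: a small rigid cream paper lantern with a black ring below and on top, standing upright, loose. 44 mm across at its middle (a plain upright band 8 mm tall, where it is gripped; round, so from any side), 56 mm tall, rings 10 mm tall and 30 mm across. The point is its centre, 28 mm above its underside; z is its upright axis. Weighs 20 to 120 g; it does not give when gripped.
- lantern_54_mid (a point): The second largest lantern: a small rigid cream paper lantern with a black ring below and on top, standing upright, loose. 54 mm across at its middle (a plain upright band 8 mm tall, where it is gripped; round, so from any side), 64 mm tall, rings 10 mm tall and 37 mm across. The point is its centre, 32 mm above its underside; z is its upright axis. Weighs 20 to 120 g; it does not give when gripped.
- lantern_64_mid (a point): The largest lantern: a small rigid cream paper lantern with a black ring below and on top, standing upright, loose. 64 mm across at its middle (a plain upright band 8 mm tall, where it is gripped; round, so from any side), 72 mm tall, rings 10 mm tall and 44 mm across. The point is its centre, 36 mm above its underside; z is its upright axis. Weighs 20 to 120 g; it does not give when gripped.

How it is judged:
By the outcome, as a careful person would: the job done as asked, in the order asked, and still so for the second after the job is handed in, with the robot touching nothing.
It also fails if it takes over 128 s, if anything falls off the work surface, if the arm or the gripper's body presses on something with over 40 N, if the wrist force passes 120 N, or if a joint passes its speed limit or range.

## Working session

There is one attempt and no reset: what is moved stays moved. The work goes in short steps, Python scripts to look and compute and a tool call to move; the robot and the scene stay as the last step left them, time stands still between calls to the robot, and variables do not carry over. Pictures are saved under pics/ and viewed, at most 14 in all, crops included, and the job is handed in when it is done.

Besides the shell and the picture viewer there is one more tool, called after "Emit:" by a JSON object that holds its "fn" and its "kwargs", one argument or row to a line. arm_command: Moves the arm, as the interface text tells. Its arguments: {"type":"object","properties":{"dp":{"type":"array","items":{"type":"array","items":{"type":"number"}}},"angular":{"type":"array","items":{"type":"array","items":{"type":"number"}}},"claw":{"type":"array","items":{"type":"number"}},"force":{"type":"number"}},"required":["dp","angular","claw"]}

```bash
mkdir -p pics; cat > h.py <<'E'
import numpy as np, cv2
from scipy.spatial.transform import Rotation as Ro
from cell import arm
def grab(n,save=None):
    im=arm.get_image(n)
    if save: cv2.imwrite('pics/'+save,im['frame'][:,:,::-1])
    return im
def ray(im,u,v):
    K=np.array(im['K']);x=(u-K[0,2])/K[0,0];y=(v-K[1,2])/K[1,1]
    rd=np.hypot(x,y);r=rd
    for _ in range(20): r=rd/(1+im['k1']*r*r)
    s=r/rd if rd>0 else 1
    return np.array([x*s,y*s,1.])
def at_z(im,u,v,z):
    R=np.array(im['R']);t=np.array(im['t']);c=-R.T@t;d=R.T@ray(im,u,v)
    return c+d*(z-c[2])/d[2]
def cloud(im):
    K=np.array(im['K']);u,v=np.meshgrid(np.arange(640),np.arange(480))
    x=(u-K[0,2])/K[0,0];y=(v-K[1,2])/K[1,1];rd=np.hypot(x,y);r=rd.copy()
    for _ in range(20): r=rd/(1+im['k1']*r*r)
    s=np.where(rd>0,r/np.maximum(rd,1e-9),1);z=im['z_map']
    P=np.stack([x*s*z,y*s*z,z],-1)
    return (P-np.array(im['t']))@np.array(im['R'])
E
python3 - <<'E'
from h import *
for n in('scene','top'):
    im=grab(n,n+'0.png'); print(n,im['K'],im['k1'],-np.array(im['R']).T@im['t'])
print(arm.observe())
E
```

```text
scene [[483.7253919    0.         320.72733704]
 [  0.         483.7253919  238.08302854]
 [  0.           0.           1.        ]] 0.02752364045165092 [0.90411939 0.35318523 0.79149059]
top [[554.31042426   0.         315.16945773]
 [  0.         554.31042426 238.46724081]
 [  0.           0.           1.        ]] -0.006610566385259753 [0.41687275 0.00734915 1.1910052 ]
{'clock': 0.1, 'joints': array([ 1.03943414,  0.43515559,  0.02495644,  1.5739758 , -0.01159791,
        1.13398243, -0.0750769 ]), 'dq': array([ 0.00024633, -0.00129032,  0.00306454, -0.00259655,  0.00126354,
        0.00162668, -0.00104751]), 'joint_efforts': array([ 3.91765789e-03, -6.69125104e+01,  9.88844857e-01, -3.15142536e+01,
       -6.03533979e-02,  3.76326183e-02,  1.33011158e-04]), 'position': array([ 0.25962062, -0.56804491,  0.22603355]), 'ee_rot': array([-3.06840200e+00, -6.68026131e-01,  6.42948793e-04]), 'force': array([-0.82296168,  0.0580294 , -0.20613915]), 'ft_torque': array([-0.05832155,  0.00654651, -0.00254865]), 'gripper_force': 0.0, 'width': 1.0001985918409975}
```

View pics/top0.png

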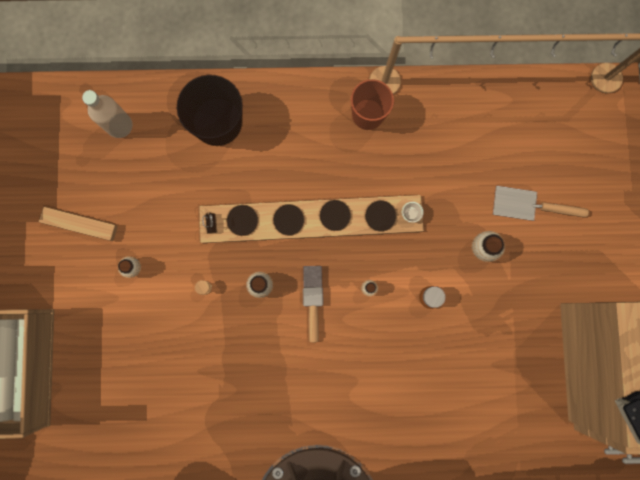

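View pics/scene0.png

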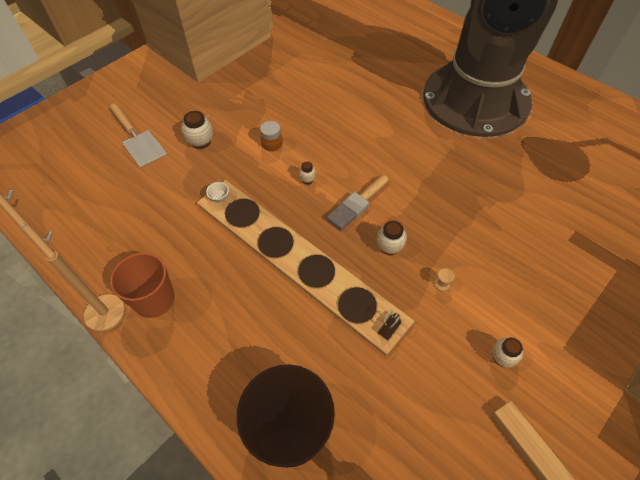

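The top view shows the clip at (210,223), the dish at (412,212) and the discs at (242,220), (289,219), (335,215) and (380,215). The lanterns are at (128,267), (260,285), (371,288) and (489,246). The jar at (433,297) isn't a lantern.

```bash
cat > meas.py <<'E'
from h import *
from scipy.optimize import least_squares
def lantern_fit(im,u,v,rad=30):
    P=cloud(im);w=P[max(0,v-rad):v+rad,max(0,u-rad):u+rad].reshape(-1,3)
    c=at_z(im,u,v,.06)
    w=w[(w[:,2]>.008)&(w[:,2]<.12)&(np.hypot(w[:,0]-c[0],w[:,1]-c[1])<.05)]
    return w
E
python3 - <<'E'
from meas import *
top=grab('top');sc=grab('scene')
g=cv2.cvtColor(top['frame'],cv2.COLOR_RGB2GRAY)
def blob(u,v,thr,r):
    m=(g[v-r:v+r,u-r:u+r]<thr).astype(np.uint8)
    n,l,st,ce=cv2.connectedComponentsWithStats(m)
    k=1+np.argmax(st[1:,4]);return ce[k]+[u-r,v-r],st[k]
for u,v in((242,220),(289,219),(335,215),(380,215)):
    c,s=blob(u,v,55,22);print('disc',c.round(1),s[2:],at_z(top,*c,.017).round(4))
for u,v in((128,267),(260,285),(371,288),(489,246)):
    w=lantern_fit(top,u,v)
    h=np.percentile(w[:,2],97)
    t=w[w[:,2]>h-.008]
    c,s=blob(u,v,85,14)
    print('lan',u,v,'h',h.round(4),'mid(top)',((t.max(0)+t.min(0))/2).round(4),'ext',np.ptp(t,axis=0).round(3),'all ext',np.ptp(w,axis=0).round(3),((w.max(0)+w.min(0))/2).round(4),'blob',c.round(1),s[2:],at_z(top,*c,h).round(4))
for u,v in((210,223),(412,212)): print('ends',at_z(top,u,v,.04).round(4))
P=cloud(sc)
for u,v in((242,213),(276,242),(317,271),(357,305)):
    gs=cv2.cvtColor(sc['frame'],cv2.COLOR_RGB2GRAY)
    m=(gs[v-25:v+25,u-25:u+25]<50).astype(np.uint8);n,l,st,ce=cv2.connectedComponentsWithStats(m);k=1+np.argmax(st[1:,4])
    c=ce[k]+[u-25,v-25];print('scdisc',c.round(1),st[k][2:],at_z(sc,*c,.017).round(4),P[v,u].round(4))
for u,v in((508,352),(391,237),(307,173),(197,130)):
    w=lantern_fit(sc,u,v,30);print('sc',((w.max(0)+w.min(0))/2).round(4),np.ptp(w,axis=0).round(3),w[:,2].max().round(4))
E
```

```text
disc [242. 220.] [ 29  29 670] [0.599  0.1483 0.017 ]
disc [288.3 219.4] [ 29  30 658] [0.5984 0.0492 0.017 ]
disc [334.8 215. ] [ 29  29 658] [ 0.606  -0.0506  0.017 ]
disc [380.3 215.5] [ 29  29 657] [ 0.603  -0.1483  0.017 ]
lan 128 267 h 0.0599 mid(top) [0.5023 0.3831 0.0575] ext [0.029 0.029 0.01 ] all ext [0.088 0.044 0.054] [0.4982 0.3826 0.0354] blob [125.2 265.8] [ 15  14 163] [0.5024 0.3812 0.0599]
lan 260 285 h 0.0678 mid(top) [0.4609 0.1099 0.0657] ext [0.035 0.035 0.012] all ext [0.052 0.052 0.047] [0.4598 0.1097 0.0481] blob [258.6 284. ] [ 18  17 239] [0.4598 0.1092 0.0678]
lan 371 288 h 0.0513 mid(top) [ 0.4489 -0.1189  0.0487] ext [0.023 0.023 0.01 ] all ext [0.033 0.033 0.034] [ 0.4483 -0.1182  0.037 ] blob [370.5 287.3] [10 10 85] [ 0.4491 -0.1186  0.0513]
lan 489 246 h 0.0759 mid(top) [ 0.5307 -0.37    0.0738] ext [0.043 0.045 0.011] all ext [0.082 0.075 0.071] [ 0.5214 -0.3644  0.0438] blob [492.9 244.3] [ 20  21 347] [ 0.5303 -0.3675  0.0759]
ends [0.5903 0.2124 0.04  ]
ends [ 0.6056 -0.2124  0.04  ]
scdisc [246.1 204.1] [23 14 93] [ 0.5874 -0.154   0.017 ] [ 0.6073 -0.1441  0.0164]
scdisc [273.1 235. ] [18 17 94] [ 0.6017 -0.0616  0.017 ] [ 0.6079 -0.0475  0.0144]
scdisc [315.3 258.7] [ 6  6 15] [0.5847 0.0334 0.017 ] [0.602  0.0543 0.0187]
scdisc [357.8 293.8] [17 14 91] [0.5855 0.138  0.017 ] [0.6032 0.1513 0.0179]
sc [0.5084 0.3841 0.0375] [0.037 0.043 0.045] 0.06
sc [0.4659 0.1125 0.0406] [0.049 0.054 0.055] 0.0679
sc [ 0.453  -0.1158  0.0315] [0.034 0.033 0.041] 0.0519
sc [ 0.5332 -0.3634  0.0416] [0.063 0.058 0.067] 0.0752
```

```bash
python3 - <<'E'
from h import *
top=grab('top');P=cloud(top)
for u,v in((600,330),(620,350),(580,380),(610,420),(620,320)): print(u,v,P[v,u].round(3))
s=arm.observe();R=Ro.from_rotvec(s['ee_rot']).as_matrix();print(R.round(3))
# constant world velocity plan while turning 8 rows of -0.95*0.15 about tool z
d=np.array([.53,-.37,.227])-s['position'];print(d)
for k in range(8):
    print((R.T@(d*[1,1,0]/16/.025)).round(2)); R=R@Ro.from_rotvec([0,0,-.95*.15]).as_matrix()
print(R.round(3))
E
```

```text
600 330 [ 0.359 -0.529  0.16 ]
620 350 [ 0.327 -0.531  0.219]
580 380 [ 0.255 -0.531  0.065]
610 420 [ 0.199 -0.53   0.169]
620 320 [ 0.378 -0.534  0.22 ]
[[ 0.909  0.416 -0.   ]
 [ 0.416 -0.909  0.001]
 [-0.    -0.001 -1.   ]]
[0.27026298 0.19825191 0.00064459]
[ 0.82 -0.17  0.  ]
[ 0.84 -0.05  0.  ]
[0.84 0.07 0.  ]
[0.82 0.19 0.  ]
[0.78 0.3  0.  ]
[0.73 0.41 0.  ]
[0.67 0.51 0.  ]
[0.59 0.6  0.  ]
[[ 0.002  1.    -0.   ]
 [ 1.    -0.002  0.001]
 [ 0.001 -0.    -1.   ]]
```

The box beside the gripper is about 0.22 m tall, so I'll rise first.

Emit:
{"fn": "arm_command", "kwargs": {
  "dp": [
    [0,0,-1],
    [0,0,-1],
    [0.82,-0.17,-0.4],
    [0.84,-0.05,0],
    [0.84,0.07,0],
    [0.82,0.19,0],
    [0.78,0.3,0],
    [0.73,0.41,0],
    [0.67,0.51,0],
    [0.59,0.6,0]
  ],
  "angular": [
    [0,0,0],
    [0,0,0],
    [0,0,-0.95],
    [0,0,-0.95],
    [0,0,-0.95],
    [0,0,-0.95],
    [0,0,-0.95],
    [0,0,-0.95],
    [0,0,-0.95],
    [0,0,-0.95]
  ],
  "claw": [1,1,1,1,1,1,1,1,1,1],
  "force": 15
}}

```text
clock: 1.25
position: [0.396, -0.4687, 0.2866]
ee_rot: [-2.217, -2.225, 0.0]
force: [0.1, 0.7, 0.3]
width: 0.997
gripper_force: 0.0
```

Emit:
{"fn": "arm_command", "kwargs": {
  "dp": [
    [0.5,0.65,0],
    [0.5,0.65,0],
    [0.5,0.65,0],
    [0.5,0.65,0],
    [0.5,0.65,0],
    [0.5,0.65,0],
    [0,0,0],
    [0,0,0]
  ],
  "angular": [
    [0,0,0],
    [0,0,0],
    [0,0,0],
    [0,0,0],
    [0,0,0],
    [0,0,0],
    [0,0,0],
    [0,0,0]
  ],
  "claw": [1,1,1,1,1,1,1,1]
}}

```text
clock: 2.05
position: [0.493, -0.3944, 0.2865]
ee_rot: [-2.223, -2.22, 0.001]
force: [-0.9, -0.2, 0.3]
width: 1.0
gripper_force: 0.0
```

```bash
python3 - <<'E'
from h import *
w=grab('wrist','w1.png');s=arm.observe()
print(s['clock'],s['position'],Ro.from_rotvec(s['ee_rot']).as_matrix().round(3),s['joints'].round(2),-np.array(w['R']).T@w['t'],s['force'])
E
```

```text
2.1 [ 0.49244315 -0.39515578  0.28657534] [[ 0.003  1.    -0.001]
 [ 1.    -0.003 -0.   ]
 [-0.    -0.001 -1.   ]] [ 0.78  0.43 -0.28  1.45  0.12  1.28  0.49] [ 0.4922514  -0.32283033  0.44504037] [-1.10469998 -0.72967918  0.01960636]
```

View pics/w1.png

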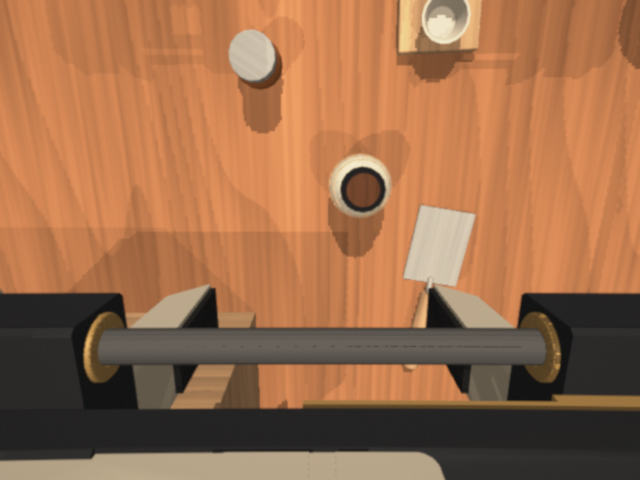

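The wrist view shows the 64 mm lantern's top ring at (363,189). The jar is at (253,55), the spatula at (440,245), and the dish and board end at (445,18).

```bash
cat >> meas.py <<'E'
def ring(im,guess,h,D):
    """centre of the lantern's top ring at height h near a world guess, by fitting circle to the depth points above h-8mm plus dark blob"""
    P=cloud(im).reshape(-1,3)
    m=(np.hypot(P[:,0]-guess[0],P[:,1]-guess[1])<.035+D/4)&(abs(P[:,2]-h)<.006)&(im['z_map'].ravel()>0)
    t=P[m]; return ((t.max(0)+t.min(0))/2).round(4),np.ptp(t,axis=0).round(4),m.sum()
E
python3 - <<'E'
from meas import *
w=grab('wrist')
print(at_z(w,363,189,.072), ring(w,(.53,-.37),.072,.044))
print(cloud(w)[190,362], 'disch rim',at_z(w,445,18,.03))
P=cloud(w);print('table',P[150,250],P[250,120],'board',P[47,410])
print(arm.observe()['position'])
E
```

```text
[ 0.53089026 -0.37007534  0.072     ] (array([ 0.5313, -0.37  ,  0.0709]), array([0.0429, 0.043 , 0.0096]), np.int64(1620))
[ 0.529781   -0.37079466  0.07377422] disch rim [ 0.60801387 -0.2157157   0.03      ]
table [ 0.41269032 -0.33577304  0.00141853] [ 2.53737869e-01 -4.50228870e-01  7.31171043e-05] board [ 0.58013412 -0.23655464  0.01340454]
[ 0.49215173 -0.39549349  0.28661252]
```

Emit:
{"fn": "arm_command", "kwargs": {
  "dp": [
    [0.26,0.39,0.9],
    [0.26,0.39,0.9],
    [0.25,0.39,0.9],
    [0.25,0.39,0.9],
    [0,0,0.9],
    [0,0,0.9],
    [0,0,0.9],
    [0,0,0.5],
    [0,0,0],
    [0,0,0]
  ],
  "angular": [
    [0,0,0],
    [0,0,0],
    [0,0,0],
    [0,0,0],
    [0,0,0],
    [0,0,0],
    [0,0,0],
    [0,0,0],
    [0,0,0],
    [0,0,0]
  ],
  "claw": [1,1,1,1,1,1,1,1,1,1]
}}

```text
clock: 3.15
position: [0.5322, -0.3697, 0.1174]
ee_rot: [2.224, 2.218, 0.0]
force: [0.3, 0.1, 0.4]
width: 1.001
gripper_force: 0.0
```

Emit:
{"fn": "arm_command", "kwargs": {
  "dp": [
    [0,-0.04,0.8],
    [0,0,0.8],
    [0,0,0.8],
    [0,0,0.8],
    [0,0,0.5],
    [0,0,0.3],
    [0,0,0],
    [0,0,0]
  ],
  "angular": [
    [0,0,0],
    [0,0,0],
    [0,0,0],
    [0,0,0],
    [0,0,0],
    [0,0,0],
    [0,0,0],
    [0,0,0]
  ],
  "claw": [1,1,1,1,1,1,1,1]
}}

```text
clock: 3.95
position: [0.5318, -0.3694, 0.0176]
ee_rot: [2.223, 2.218, 0.0]
force: [-0.1, 0.4, 0.6]
width: 1.001
gripper_force: 0.0
```

Emit:
{"fn": "arm_command", "kwargs": {
  "dp": [
    [0,0,0],
    [0,0,0],
    [0,0,0],
    [0,0,0],
    [0,0,0],
    [0,0,0],
    [0,0,0],
    [0,0,0],
    [0,0,0],
    [0,0,0]
  ],
  "angular": [
    [0,0,0],
    [0,0,0],
    [0,0,0],
    [0,0,0],
    [0,0,0],
    [0,0,0],
    [0,0,0],
    [0,0,0],
    [0,0,0],
    [0,0,0]
  ],
  "claw": [0.75,0.72,0.7,0.68,0.66,0.64,0.62,0.6,0.6,0.6],
  "force": 15
}}

```text
clock: 4.95
position: [0.5314, -0.3692, 0.017]
ee_rot: [2.223, 2.219, 0.0]
force: [-0.6, -0.1, 4.9]
width: 0.682
gripper_force: 15.0
```

Emit:
{"fn": "arm_command", "kwargs": {
  "dp": [
    [0,0,-0.3],
    [0,0,-0.6],
    [0,0,-0.9],
    [0,0,-0.9],
    [0,0,-0.9],
    [0,0,-0.9],
    [0,0,0],
    [0,0,0]
  ],
  "angular": [
    [0,0,0],
    [0,0,0],
    [0,0,0],
    [0,0,0],
    [0,0,0],
    [0,0,0],
    [0,0,0],
    [0,0,0]
  ],
  "claw": [0.6,0.6,0.6,0.6,0.6,0.6,0.6,0.6]
}}

```text
clock: 5.75
position: [0.5312, -0.3692, 0.13]
ee_rot: [2.223, 2.218, 0.0]
force: [-0.1, -0.9, -0.6]
width: 0.687
gripper_force: 15.0
```

```bash
python3 - <<'E'
from meas import *
w=grab('wrist','w2.png');s=arm.observe()
print(s['clock'],s['position'],s['force'],s['width'],s['gripper_force'])
print(ring(w,s['position'][:2],s['position'][2]+.019+.036,.044))
E
```

```text
5.8 [ 0.53072802 -0.36893774  0.12901252] [-0.31151221 -0.51029287  0.15539597] 0.688569775574418 14.9999475851655
(array([ 0.5302, -0.3644,  0.184 ]), array([0.0689, 0.0326, 0.012 ]), np.int64(6842))
```

View pics/w2.png

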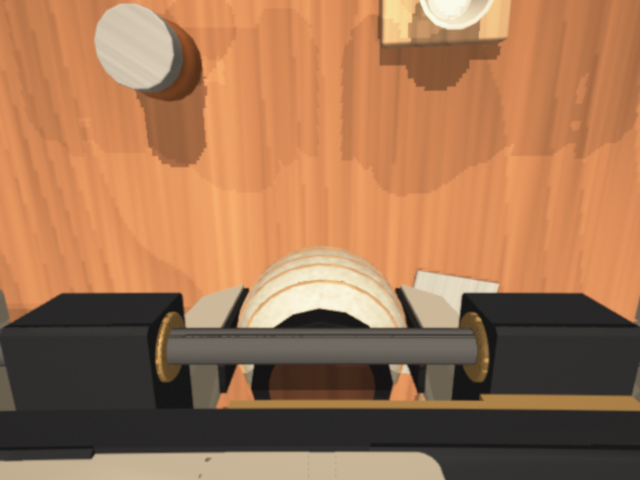

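The lantern is held upright between the pads, with its ring around (322,350). Next I'll move towards the row and check the discs with the wrist camera.

Emit:
{"fn": "arm_command", "kwargs": {
  "dp": [
    [0.5,0.3,0],
    [0.6,0.5,0],
    [0.6,0.5,0],
    [0.6,0.5,0],
    [0.6,0.5,0],
    [0.6,0.4,0],
    [0.3,0.2,0],
    [0,0,0]
  ],
  "angular": [
    [0,0,0],
    [0,0,0],
    [0,0,0],
    [0,0,0],
    [0,0,0],
    [0,0,0],
    [0,0,0],
    [0,0,0]
  ],
  "claw": [0.6,0.6,0.6,0.6,0.6,0.6,0.6,0.6]
}}

```text
clock: 6.6
position: [0.6049, -0.2721, 0.1292]
ee_rot: [-2.221, -2.222, -0.001]
force: [-0.7, -0.0, -0.7]
width: 0.689
gripper_force: 15.0
```

```bash
cat >> meas.py <<'E'
def discs(im,thr=45):
    g=cv2.cvtColor(im['frame'],cv2.COLOR_RGB2GRAY)
    P=cloud(im);m=((g<thr)&(P[...,2]<.03)&(P[...,2]>.005)).astype(np.uint8)
    m=cv2.morphologyEx(m,cv2.MORPH_OPEN,np.ones((5,5),np.uint8))
    n,l,st,ce=cv2.connectedComponentsWithStats(m)
    for k in range(1,n):
        if st[k,4]>400:
            ys,xs=np.nonzero(l==k)
            Q=np.array([at_z(im,a,b,.017) for a,b in zip(xs[::3],ys[::3])])
            print(st[k],Q.mean(0).round(4),((Q.max(0)+Q.min(0))/2).round(4),np.ptp(Q,axis=0).round(4))
E
python3 - <<'E'
from meas import *
w=grab('wrist','w3.png');s=arm.observe()
print(s['clock'],s['position'])
discs(w)
E
```

```text
6.65 [ 0.60402976 -0.27380874  0.12915441]
[ 271   18  103   91 6694] [ 0.6037 -0.1544  0.017 ] [ 0.6042 -0.1554  0.017 ] [0.0644 0.0519 0.    ]
```

View pics/w3.png

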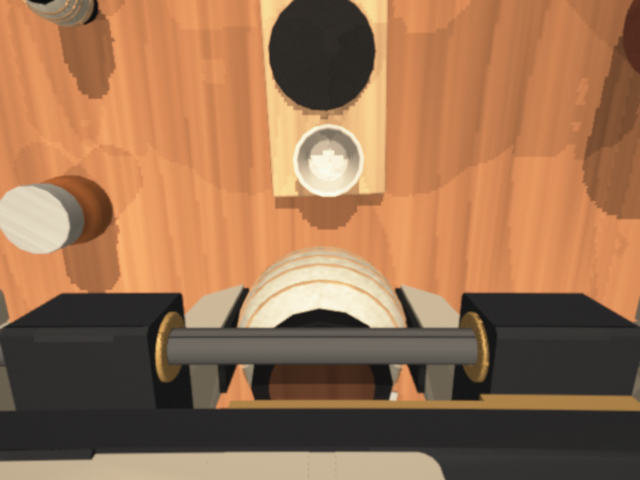

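The disc spans u 269–376, with its lower edge at v≈110. The dish is at (328,160).

```bash
python3 - <<'E'
from meas import *
w=grab('wrist');s=arm.observe();print(s['position'])
for u,v in((322,110.5),(269,53),(376,53)): print(at_z(w,u,v,.017).round(4))
top=grab('top');discs(top,55)
E
```

```text
[ 0.60349044 -0.27491347  0.12916994]
[ 0.6035 -0.1847  0.017 ]
[ 0.5702 -0.1507  0.017 ]
[ 0.6375 -0.1508  0.017 ]
[321 201  28  28 627] [ 0.6066 -0.0497  0.017 ] [ 0.6071 -0.05    0.017 ] [0.0588 0.0582 0.    ]
[367 202  28  28 637] [ 0.6033 -0.1486  0.017 ] [ 0.6032 -0.1487  0.017 ] [0.0589 0.0585 0.    ]
[228 206  29  29 657] [0.5992 0.1483 0.017 ] [0.5991 0.1482 0.017 ] [0.0607 0.0599 0.    ]
[275 206  28  28 619] [0.599  0.0497 0.017 ] [0.5982 0.0488 0.017 ] [0.0588 0.058  0.    ]
```

Emit:
{"fn": "arm_command", "kwargs": {
  "dp": [
    [0.5,0,0],
    [0.8,0,0],
    [0.9,0,0],
    [0.9,0,0],
    [0.9,0,0],
    [0.6,0,0],
    [0.38,0,0],
    [0,0,0],
    [0,0,0],
    [0,0,0]
  ],
  "angular": [
    [0,0,0],
    [0,0,0],
    [0,0,0],
    [0,0,0],
    [0,0,0],
    [0,0,0],
    [0,0,0],
    [0,0,0],
    [0,0,0],
    [0,0,0]
  ],
  "claw": [0.6,0.6,0.6,0.6,0.6,0.6,0.6,0.6,0.6,0.6]
}}

```text
clock: 7.75
position: [0.604, -0.1514, 0.1291]
ee_rot: [2.225, 2.217, -0.001]
force: [0.1, 0.5, 0.6]
width: 0.687
gripper_force: 15.0
```

Emit:
{"fn": "arm_command", "kwargs": {
  "dp": [
    [0,0,0.7],
    [0,0,0.8],
    [0,0,0.8],
    [0,0,0.6],
    [0,0,0.4],
    [0,0,0.2],
    [0,0,0.1],
    [0,0,0],
    [0,0,0]
  ],
  "angular": [
    [0,0,0],
    [0,0,0],
    [0,0,0],
    [0,0,0],
    [0,0,0],
    [0,0,0],
    [0,0,0],
    [0,0,0],
    [0,0,0]
  ],
  "claw": [0.6,0.6,0.6,0.6,0.6,0.6,0.6,0.6,0.6]
}}

```text
clock: 8.65
position: [0.6046, -0.1498, 0.0399]
ee_rot: [2.223, 2.218, 0.001]
force: [-0.0, 0.9, -0.9]
width: 0.689
gripper_force: 15.0
```

Emit:
{"fn": "arm_command", "kwargs": {
  "dp": [
    [0,-0.03,0.08],
    [0,0,0.08],
    [0,0,0.05],
    [0,0,0],
    [0,0,0]
  ],
  "angular": [
    [0,0,0],
    [0,0,0],
    [0,0,0],
    [0,0,0],
    [0,0,0]
  ],
  "claw": [0.6,0.6,0.6,0.6,0.6]
}}

```text
clock: 9.15
position: [0.6034, -0.1498, 0.034]
ee_rot: [2.224, 2.219, -0.0]
force: [-0.5, -0.1, 0.5]
width: 0.688
gripper_force: 15.0
```

Emit:
{"fn": "arm_command", "kwargs": {
  "dp": [
    [0,0,0.04],
    [0,0,0],
    [0,0,0]
  ],
  "angular": [
    [0,0,0],
    [0,0,0],
    [0,0,0]
  ],
  "claw": [0.6,0.6,0.6]
}}

```text
clock: 9.45
position: [0.6034, -0.1498, 0.0339]
ee_rot: [2.223, 2.219, -0.0]
force: [-4.4, 0.7, 9.6]
width: 0.686
gripper_force: 15.0
```

Emit:
{"fn": "arm_command", "kwargs": {
  "dp": [
    [0,0,-0.02],
    [0,0,0],
    [0,0,0],
    [0,0,0],
    [0,0,0],
    [0,0,0],
    [0,0,0]
  ],
  "angular": [
    [0,0,0],
    [0,0,0],
    [0,0,0],
    [0,0,0],
    [0,0,0],
    [0,0,0],
    [0,0,0]
  ],
  "claw": [0.68,0.72,0.76,0.82,0.9,0.98,1]
}}

```text
clock: 10.15
position: [0.6034, -0.1497, 0.0334]
ee_rot: [-2.224, -2.219, 0.0]
force: [0.7, 0.4, 0.5]
width: 0.987
gripper_force: 0.0
```

Emit:
{"fn": "arm_command", "kwargs": {
  "dp": [
    [0,0,-0.3],
    [0,0,-0.6],
    [0,0,-0.9],
    [0,0,-0.9],
    [0,0,-0.9],
    [0,0,-0.9],
    [0,0,-0.9],
    [0,0,-0.6],
    [0,0,0]
  ],
  "angular": [
    [0,0,0],
    [0,0,0],
    [0,0,0],
    [0,0,0],
    [0,0,0],
    [0,0,0],
    [0,0,0],
    [0,0,0],
    [0,0,0]
  ],
  "claw": [1,1,1,1,1,1,1,1,1]
}}

```text
clock: 11.05
position: [0.605, -0.1498, 0.1872]
ee_rot: [2.221, 2.216, 0.005]
force: [-0.3, 0.4, -0.2]
width: 1.001
gripper_force: 0.0
```

```bash
python3 - <<'E'
from meas import *
w=grab('wrist','w4.png');s=arm.observe();print(s['position'],s['force'])
discs(w)
top=grab('top','t2.png');print(ring(top,(.6035,-.15),.092,.044))
print(ring(top,(.449,-.119),.05,.023),ring(w,(.449,-.119),.048,.023))
E
```

```text
[ 0.60416187 -0.14976348  0.18540761] [0.78993112 0.56580619 0.26099467]
[ 283   58   82   85 4568] [ 0.6075 -0.0497  0.017 ] [ 0.6068 -0.0502  0.017 ] [0.0642 0.062  0.    ]
(array([ 0.6016, -0.1408,  0.0905]), array([0.0351, 0.0223, 0.0083]), np.int64(93))
(array([ 0.4497, -0.119 ,  0.049 ]), array([0.0206, 0.0225, 0.0099]), np.int64(95)) (array([ 0.4497, -0.1183,  0.0467]), array([0.0233, 0.0226, 0.0089]), np.int64(816))
```

View pics/w4.png

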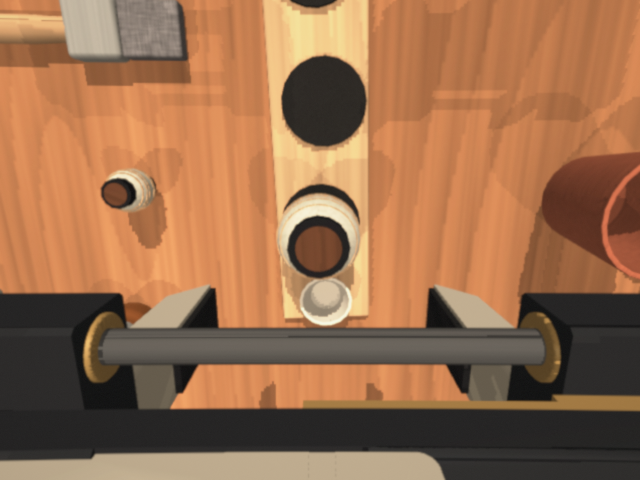

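The 64 mm lantern stands on its disc, with its ring at (319,246). The 34 mm lantern is at (118,193) and the next disc at (323,101). The 34 mm lantern is next.

Emit:
{"fn": "arm_command", "kwargs": {
  "dp": [
    [0.1,-0.6,0],
    [0.2,-0.9,0],
    [0.2,-0.9,0],
    [0.2,-0.9,0],
    [0.2,-0.9,0.3],
    [0.2,-0.9,0.6],
    [0.16,-0.7,0.9],
    [0,-0.37,0.9],
    [0,0,0.6],
    [0,0,0]
  ],
  "angular": [
    [0,0,0],
    [0,0,0],
    [0,0,0],
    [0,0,0],
    [0,0,0],
    [0,0,0],
    [0,0,0],
    [0,0,0],
    [0,0,0],
    [0,0,0]
  ],
  "claw": [0.75,0.75,0.75,0.75,0.75,0.75,0.75,0.75,0.75,0.75]
}}

```text
clock: 12.15
position: [0.4469, -0.1176, 0.0988]
ee_rot: [-2.221, -2.216, 0.004]
force: [0.3, -0.2, 0.2]
width: 0.753
gripper_force: 0.0
```

Emit:
{"fn": "arm_command", "kwargs": {
  "dp": [
    [0,0,0],
    [0,0,0]
  ],
  "angular": [
    [0,0,0],
    [0,0,0]
  ],
  "claw": [0.7,0.7]
}}

```text
clock: 12.35
position: [0.4498, -0.1179, 0.1015]
ee_rot: [2.223, 2.219, 0.001]
force: [-0.8, -0.0, 0.4]
width: 0.702
gripper_force: 0.0
```

Emit:
{"fn": "arm_command", "kwargs": {
  "dp": [
    [0,0,0.7],
    [0,0,0.8],
    [0,0,0.8],
    [0,0,0.7],
    [0,0,0.5],
    [0,0,0.3],
    [0,0,0],
    [0,0,0]
  ],
  "angular": [
    [0,0,0],
    [0,0,0],
    [0,0,0],
    [0,0,0],
    [0,0,0],
    [0,0,0],
    [0,0,0],
    [0,0,0]
  ],
  "claw": [0.7,0.7,0.7,0.7,0.7,0.7,0.7,0.7]
}}

```text
clock: 13.15
position: [0.4497, -0.118, 0.0065]
ee_rot: [2.223, 2.219, 0.001]
force: [0.2, -0.3, -0.1]
width: 0.698
gripper_force: 0.0
```

Emit:
{"fn": "arm_command", "kwargs": {
  "dp": [
    [0,0,0],
    [0,0,0],
    [0,0,0],
    [0,0,0],
    [0,0,0],
    [0,0,0],
    [0,0,0],
    [0,0,0],
    [0,0,0],
    [0,0,0]
  ],
  "angular": [
    [0,0,0],
    [0,0,0],
    [0,0,0],
    [0,0,0],
    [0,0,0],
    [0,0,0],
    [0,0,0],
    [0,0,0],
    [0,0,0],
    [0,0,0]
  ],
  "claw": [0.5,0.45,0.42,0.4,0.38,0.36,0.34,0.32,0.3,0.3]
}}

```text
clock: 14.15
position: [0.4494, -0.118, 0.0061]
ee_rot: [2.224, 2.219, 0.0]
force: [0.5, -0.3, 2.7]
width: 0.357
gripper_force: 15.0
```

Emit:
{"fn": "arm_command", "kwargs": {
  "dp": [
    [0,0,-0.3],
    [0,0,-0.6],
    [0,0,-0.9],
    [0,0,-0.9],
    [0,0,-0.9],
    [0,0,-0.9],
    [0,0,0],
    [0,0,0]
  ],
  "angular": [
    [0,0,0],
    [0,0,0],
    [0,0,0],
    [0,0,0],
    [0,0,0],
    [0,0,0],
    [0,0,0],
    [0,0,0]
  ],
  "claw": [0.3,0.3,0.3,0.3,0.3,0.3,0.3,0.3]
}}

```text
clock: 14.95
position: [0.4491, -0.118, 0.1188]
ee_rot: [2.223, 2.218, 0.0]
force: [-0.1, -0.3, -0.9]
width: 0.36
gripper_force: 15.0
```

Emit:
{"fn": "arm_command", "kwargs": {
  "dp": [
    [0.5,0.4,0],
    [0.7,0.7,0],
    [0.7,0.7,0],
    [0.7,0.7,0],
    [0.7,0.8,0],
    [0.7,0.8,0],
    [0.7,0.8,0],
    [0.7,0.7,0],
    [0.4,0.4,0],
    [0,0,0]
  ],
  "angular": [
    [0,0,0],
    [0,0,0],
    [0,0,0],
    [0,0,0],
    [0,0,0],
    [0,0,0],
    [0,0,0],
    [0,0,0],
    [0,0,0],
    [0,0,0]
  ],
  "claw": [0.3,0.3,0.3,0.3,0.3,0.3,0.3,0.3,0.3,0.3]
}}

```text
clock: 15.95
position: [0.5997, 0.0286, 0.1174]
ee_rot: [-2.22, -2.221, 0.0]
force: [-0.3, -0.7, -0.9]
width: 0.356
gripper_force: 15.0
```

```bash
python3 - <<'E'
from meas import *
w=grab('wrist','w5.png');s=arm.observe();print(s['position'],s['force'],s['width'])
discs(w)
w=grab('wrist');print(arm.observe()['position']);discs(w)
E
```

```text
[0.59880877 0.02698954 0.11743732] [-0.16164372 -0.49247492 -1.20526383] 0.35932762421025316
[613   0  27  40 673] [0.7771 0.1678 0.017 ] [0.7757 0.1655 0.017 ] [0.0192 0.0203 0.    ]
[0.59840702 0.02597828 0.11763115]
[617   0  23  35 517] [0.7769 0.1668 0.017 ] [0.7756 0.1648 0.017 ] [0.0164 0.0176 0.    ]
```

View pics/w5.png

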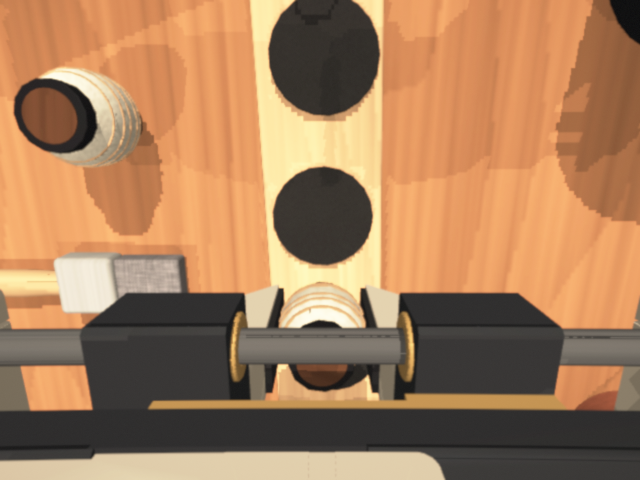

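Target disc spans u 269–380 with its lower edge at v≈115. The near disc spans u 273–373 and v 167–265.

```bash
python3 - <<'E'
from meas import *
w=grab('wrist');s=arm.observe();print(s['position'])
for u,v in((324,115),(269,55),(380,55),(323,167),(323,265),(273,216),(373,216)): print(u,v,at_z(w,u,v,.017).round(4))
E
```

```text
[0.59834845 0.02544882 0.11785869]
324 115 [0.599  0.1116 0.017 ]
269 55 [0.5659 0.1458 0.017 ]
380 55 [0.6328 0.1456 0.017 ]
323 167 [0.5983 0.0796 0.017 ]
323 265 [0.5982 0.0125 0.017 ]
273 216 [0.5646 0.0473 0.017 ]
373 216 [0.632  0.0471 0.017 ]
```

Emit:
{"fn": "arm_command", "kwargs": {
  "dp": [
    [0.5,0,0],
    [0.8,0.02,0],
    [0.9,0,0],
    [0.9,0,0],
    [0.9,0,0],
    [0.6,0,0],
    [0.3,0,0],
    [0,0,0],
    [0,0,0],
    [0,0,0]
  ],
  "angular": [
    [0,0,0],
    [0,0,0],
    [0,0,0],
    [0,0,0],
    [0,0,0],
    [0,0,0],
    [0,0,0],
    [0,0,0],
    [0,0,0],
    [0,0,0]
  ],
  "claw": [0.3,0.3,0.3,0.3,0.3,0.3,0.3,0.3,0.3,0.3]
}}

```text
clock: 17.1
position: [0.6004, 0.1476, 0.1184]
ee_rot: [2.225, 2.217, -0.001]
force: [0.1, 0.2, -1.4]
width: 0.359
gripper_force: 15.0
```

Emit:
{"fn": "arm_command", "kwargs": {
  "dp": [
    [0,0,0.6],
    [0,0,0.8],
    [0,0,0.8],
    [0,0,0.6],
    [0,0,0.4],
    [0,0,0.2],
    [0,0,0.1],
    [0,0,0],
    [0,0,0]
  ],
  "angular": [
    [0,0,0],
    [0,0,0],
    [0,0,0],
    [0,0,0],
    [0,0,0],
    [0,0,0],
    [0,0,0],
    [0,0,0],
    [0,0,0]
  ],
  "claw": [0.3,0.3,0.3,0.3,0.3,0.3,0.3,0.3,0.3]
}}

```text
clock: 18.0
position: [0.6007, 0.1495, 0.0316]
ee_rot: [2.223, 2.219, 0.002]
force: [-0.2, -0.0, -0.1]
width: 0.356
gripper_force: 15.0
```

Emit:
{"fn": "arm_command", "kwargs": {
  "dp": [
    [-0.03,-0.04,0.1],
    [0,0,0.1],
    [0,0,0.08],
    [0,0,0.04],
    [0,0,0],
    [0,0,0]
  ],
  "angular": [
    [0,0,0],
    [0,0,0],
    [0,0,0],
    [0,0,0],
    [0,0,0],
    [0,0,0]
  ],
  "claw": [0.3,0.3,0.3,0.3,0.3,0.3]
}}

```text
clock: 18.6
position: [0.5992, 0.1485, 0.0231]
ee_rot: [2.224, 2.219, -0.0]
force: [-2.2, -1.0, 3.5]
width: 0.357
gripper_force: 15.0
```

Contact. Releasing and rising.

Emit:
{"fn": "arm_command", "kwargs": {
  "dp": [
    [0,0,0],
    [0,0,0],
    [0,0,0],
    [0,0,0],
    [0,0,0],
    [0,0,0],
    [0,0,0],
    [0,0,0]
  ],
  "angular": [
    [0,0,0],
    [0,0,0],
    [0,0,0],
    [0,0,0],
    [0,0,0],
    [0,0,0],
    [0,0,0],
    [0,0,0]
  ],
  "claw": [0.36,0.4,0.44,0.5,0.56,0.62,0.65,0.65]
}}

```text
clock: 19.4
position: [0.5993, 0.1485, 0.023]
ee_rot: [2.224, 2.219, 0.0]
force: [-0.9, -0.7, 0.8]
width: 0.646
gripper_force: 0.0
```

Emit:
{"fn": "arm_command", "kwargs": {
  "dp": [
    [0,0,-0.3],
    [0,0,-0.6],
    [0,0,-0.9],
    [0,0,-0.9],
    [0,0,-0.9],
    [0,0,-0.9],
    [0,0,-0.6],
    [0,0,0],
    [0,0,0]
  ],
  "angular": [
    [0,0,0],
    [0,0,0],
    [0,0,0],
    [0,0,0],
    [0,0,0],
    [0,0,0],
    [0,0,0],
    [0,0,0],
    [0,0,0]
  ],
  "claw": [0.65,0.65,0.65,0.65,0.65,0.65,0.65,0.65,1]
}}

```text
clock: 20.3
position: [0.5992, 0.1484, 0.1506]
ee_rot: [2.224, 2.219, 0.0]
force: [-0.5, 0.1, 0.3]
width: 0.698
gripper_force: 0.0
```

```bash
python3 - <<'E'
from meas import *
w=grab('wrist');s=arm.observe();print(s['position'],s['force'])
print('34',ring(w,(.599,.148),.065,.023))
print('54',ring(w,(.4605,.1095),.064,.037))
print('44',ring(w,(.502,.382),.056,.03))
E
```

```text
[0.59878699 0.14824803 0.14984088] [-0.99624908  0.37730565 -0.72077369]
34 (array([0.598 , 0.1477, 0.0635]), array([0.0223, 0.0226, 0.0088]), np.int64(961))
54 (array([0.4615, 0.1241, 0.0621]), array([0.0301, 0.0103, 0.0081]), np.int64(519))Traceback (most recent call last):
  File "<stdin>", line 5, in <module>
  File "meas.py", line 12, in ring
    t=P[m]; return ((t.max(0)+t.min(0))/2).round(4),np.ptp(t,axis=0).round(4),m.sum()
                     ~~~~~^^^
    return umr_maximum(a, axis, None, out, keepdims, initial, where)
ValueError: zero-size array to reduction operation maximum which has no identity
```

Emit:
{"fn": "arm_command", "kwargs": {
  "dp": [
    [-0.2,-0.5,0],
    [-0.3,-0.8,0],
    [-0.3,-0.9,0],
    [-0.3,-0.9,0],
    [-0.24,-0.9,0],
    [-0.2,-0.8,0.3],
    [0,-0.5,0.6],
    [0,-0.2,0.6],
    [0,0,0],
    [0,0,0]
  ],
  "angular": [
    [0,0,0],
    [0,0,0],
    [0,0,0],
    [0,0,0],
    [0,0,0],
    [0,0,0],
    [0,0,0],
    [0,0,0],
    [0,0,0],
    [0,0,0]
  ],
  "claw": [1,1,1,1,1,1,1,1,1,1]
}}

```text
clock: 21.35
position: [0.4614, 0.1102, 0.1126]
ee_rot: [-2.223, -2.219, 0.002]
force: [-0.6, -0.5, 0.2]
width: 1.002
gripper_force: 0.0
```

```bash
python3 - <<'E'
from meas import *
w=grab('wrist');s=arm.observe();print(s['position'],s['force'],s['width'])
print('54',ring(w,(.4605,.1095),.064,.037))
t=grab('top');print('34',ring(t,(.599,.148),.067,.023),'64',ring(t,(.6035,-.15),.091,.044))
E
```

```text
[0.46208218 0.11045764 0.11304192] [ 0.58491318  0.12153792 -0.20260294] 1.0027121150787726
54 (array([0.4607, 0.1106, 0.0628]), array([0.0359, 0.0362, 0.0095]), np.int64(3227))
34 (array([0.598 , 0.1464, 0.0655]), array([0.0208, 0.021 , 0.0089]), np.int64(82)) 64 (array([ 0.6018, -0.1508,  0.0898]), array([0.0434, 0.0415, 0.0095]), np.int64(354))
```

Emit:
{"fn": "arm_command", "kwargs": {
  "dp": [
    [0,-0.04,0.7],
    [0,0,0.8],
    [0,0,0.8],
    [0,0,0.8],
    [0,0,0.5],
    [0,0,0.35],
    [0,0,0],
    [0,0,0]
  ],
  "angular": [
    [0,0,0],
    [0,0,0],
    [0,0,0],
    [0,0,0],
    [0,0,0],
    [0,0,0],
    [0,0,0],
    [0,0,0]
  ],
  "claw": [1,1,1,1,1,1,1,1]
}}

```text
clock: 22.25
position: [0.4611, 0.1105, 0.0147]
ee_rot: [2.223, 2.219, 0.001]
force: [0.7, 0.3, -0.2]
width: 1.001
gripper_force: 0.0
```

Emit:
{"fn": "arm_command", "kwargs": {
  "dp": [
    [0,0,0],
    [0,0,0],
    [0,0,0],
    [0,0,0],
    [0,0,0],
    [0,0,0],
    [0,0,0],
    [0,0,0],
    [0,0,0],
    [0,0,0]
  ],
  "angular": [
    [0,0,0],
    [0,0,0],
    [0,0,0],
    [0,0,0],
    [0,0,0],
    [0,0,0],
    [0,0,0],
    [0,0,0],
    [0,0,0],
    [0,0,0]
  ],
  "claw": [0.75,0.7,0.66,0.63,0.6,0.57,0.54,0.5,0.5,0.5]
}}

```text
clock: 23.25
position: [0.4608, 0.1103, 0.0143]
ee_rot: [2.224, 2.219, 0.0]
force: [0.4, -0.5, 1.8]
width: 0.573
gripper_force: 15.0
```

Emit:
{"fn": "arm_command", "kwargs": {
  "dp": [
    [0,0,-0.3],
    [0,0,-0.6],
    [0,0,-0.9],
    [0,0,-0.9],
    [0,0,-0.9],
    [0,0,-0.9],
    [0,0,-0.8],
    [0,0,0],
    [0,0,0]
  ],
  "angular": [
    [0,0,0],
    [0,0,0],
    [0,0,0],
    [0,0,0],
    [0,0,0],
    [0,0,0],
    [0,0,0],
    [0,0,0],
    [0,0,0]
  ],
  "claw": [0.5,0.5,0.5,0.5,0.5,0.5,0.5,0.5,0.5]
}}

```text
clock: 24.15
position: [0.4606, 0.1102, 0.1469]
ee_rot: [2.224, 2.219, 0.001]
force: [-0.7, -0.9, -0.3]
width: 0.574
gripper_force: 15.0
```

Emit:
{"fn": "arm_command", "kwargs": {
  "dp": [
    [-0.4,0.4,0],
    [-0.8,0.7,0],
    [-0.9,0.8,0],
    [-0.9,0.8,0],
    [-0.9,0.8,0],
    [-0.9,0.8,0],
    [-0.8,0.8,0],
    [-0.5,0.5,0],
    [-0.3,0.26,0],
    [0,0,0]
  ],
  "angular": [
    [0,0,0],
    [0,0,0],
    [0,0,0],
    [0,0,0],
    [0,0,0],
    [0,0,0],
    [0,0,0],
    [0,0,0],
    [0,0,0],
    [0,0,0]
  ],
  "claw": [0.5,0.5,0.5,0.5,0.5,0.5,0.5,0.5,0.5,0.5]
}}

```text
clock: 25.15
position: [0.6069, -0.0518, 0.1454]
ee_rot: [-2.226, -2.216, 0.002]
force: [-0.2, 0.9, -1.3]
width: 0.572
gripper_force: 15.0
```

Emit:
{"fn": "arm_command", "kwargs": {
  "dp": [
    [0,0,0.5],
    [0,0,0.8],
    [0,0,0.9],
    [0,0,0.9],
    [0,0,0.7],
    [0,0,0.4],
    [0,0,0.2],
    [0,0,0],
    [0,0,0]
  ],
  "angular": [
    [0,0,0],
    [0,0,0],
    [0,0,0],
    [0,0,0],
    [0,0,0],
    [0,0,0],
    [0,0,0],
    [0,0,0],
    [0,0,0]
  ],
  "claw": [0.5,0.5,0.5,0.5,0.5,0.5,0.5,0.5,0.5]
}}

```text
clock: 26.05
position: [0.6072, -0.0497, 0.0374]
ee_rot: [2.223, 2.219, 0.001]
force: [0.5, 0.5, -1.0]
width: 0.576
gripper_force: 15.0
```

Expected contact at 0.0313; creeping down.

Emit:
{"fn": "arm_command", "kwargs": {
  "dp": [
    [-0.02,-0.02,0.1],
    [0,0,0.08],
    [0,0,0.06],
    [0,0,0.03],
    [0,0,0],
    [0,0,0]
  ],
  "angular": [
    [0,0,0],
    [0,0,0],
    [0,0,0],
    [0,0,0],
    [0,0,0],
    [0,0,0]
  ],
  "claw": [0.5,0.5,0.5,0.5,0.5,0.5]
}}

```text
clock: 26.65
position: [0.6065, -0.0506, 0.0312]
ee_rot: [2.223, 2.218, 0.0]
force: [-4.8, -0.7, 13.4]
width: 0.574
gripper_force: 15.0
```

Emit:
{"fn": "arm_command", "kwargs": {
  "dp": [
    [0,0,-0.03],
    [0,0,0],
    [0,0,0],
    [0,0,0],
    [0,0,0],
    [0,0,0],
    [0,0,0],
    [0,0,0]
  ],
  "angular": [
    [0,0,0],
    [0,0,0],
    [0,0,0],
    [0,0,0],
    [0,0,0],
    [0,0,0],
    [0,0,0],
    [0,0,0]
  ],
  "claw": [0.55,0.58,0.62,0.66,0.72,0.8,0.88,0.9]
}}

```text
clock: 27.45
position: [0.6064, -0.0505, 0.0307]
ee_rot: [2.224, 2.219, -0.0]
force: [0.2, 0.6, 0.4]
width: 0.884
gripper_force: 0.0
```

Emit:
{"fn": "arm_command", "kwargs": {
  "dp": [
    [0,0,-0.3],
    [0,0,-0.6],
    [0,0,-0.9],
    [0,0,-0.9],
    [0,0,-0.9],
    [0,0,-0.9],
    [0,0,-0.9],
    [0,0,-0.4],
    [0,0,0]
  ],
  "angular": [
    [0,0,0],
    [0,0,0],
    [0,0,0],
    [0,0,0],
    [0,0,0],
    [0,0,0],
    [0,0,0],
    [0,0,0],
    [0,0,0]
  ],
  "claw": [0.9,0.9,0.9,0.9,0.9,0.9,0.9,0.9,0.9]
}}

```text
clock: 28.35
position: [0.6074, -0.0504, 0.178]
ee_rot: [2.222, 2.217, 0.004]
force: [0.8, 0.1, 0.2]
width: 0.897
gripper_force: 0.0
```

```bash
python3 - <<'E'
from meas import *
w=grab('wrist');s=arm.observe();print(s['position'],s['force'])
print('54',ring(w,(.607,-.05),.081,.037)); discs(w)
E
```

```text
[ 0.60657146 -0.05052789  0.17641156] [ 0.63842981  0.28560753 -0.60858539]
54 (array([ 0.6054, -0.0504,  0.0796]), array([0.0361, 0.0365, 0.009 ]), np.int64(2220))
[ 270   58   30   80 1765] [0.5802 0.05   0.017 ] [0.5788 0.0505 0.017 ] [0.0225 0.0564 0.    ]
[297 189  59  25 530] [ 0.6121 -0.0257  0.017 ] [ 0.6108 -0.0284  0.017 ] [0.0478 0.0199 0.    ]
[288 299  65  28 893] [ 0.6063 -0.1261  0.017 ] [ 0.6055 -0.1283  0.017 ] [0.0573 0.0263 0.    ]
```

Emit:
{"fn": "arm_command", "kwargs": {
  "dp": [
    [0.6,-0.1,0],
    [0.9,-0.2,0],
    [0.9,-0.2,0],
    [0.9,-0.2,0],
    [0.9,-0.2,0],
    [0.9,-0.2,0],
    [0.9,-0.2,0],
    [0.9,-0.2,0],
    [0.9,-0.2,0],
    [0.9,-0.2,0]
  ],
  "angular": [
    [0,0,0],
    [0,0,0],
    [0,0,0],
    [0,0,0],
    [0,0,0],
    [0,0,0],
    [0,0,0],
    [0,0,0],
    [0,0,0],
    [0,0,0]
  ],
  "claw": [0.9,0.9,0.9,0.9,0.9,0.9,0.9,0.9,0.9,0.9]
}}

```text
clock: 29.4
position: [0.5576, 0.169, 0.1744]
ee_rot: [-2.221, -2.219, 0.003]
force: [0.6, 1.4, -0.2]
width: 0.901
gripper_force: 0.0
```

Emit:
{"fn": "arm_command", "kwargs": {
  "dp": [
    [0.9,-0.2,0],
    [0.9,-0.3,0],
    [0.9,-0.3,0],
    [0.9,-0.3,0],
    [0.9,-0.3,0],
    [0.8,-0.3,0.3],
    [0.6,-0.3,0.5],
    [0.5,-0.2,0.5],
    [0,0,0.5],
    [0,0,0]
  ],
  "angular": [
    [0,0,0],
    [0,0,0],
    [0,0,0],
    [0,0,0],
    [0,0,0],
    [0,0,0],
    [0,0,0],
    [0,0,0],
    [0,0,0],
    [0,0,0]
  ],
  "claw": [0.9,0.9,0.9,0.9,0.9,0.9,0.9,0.9,0.9,0.9]
}}

```text
clock: 30.4
position: [0.5034, 0.326, 0.1281]
ee_rot: [-2.223, -2.219, 0.007]
force: [-0.3, -1.4, -0.1]
width: 0.901
gripper_force: 0.0
```

```bash
python3 - <<'E'
from meas import *
w=grab('wrist','w6.png');s=arm.observe();print(s['position'],s['force'],s['ee_rot'],s['joints'].round(2))
print('44',ring(w,(.502,.382),.056,.03))
w=grab('wrist');print(arm.observe()['position'],ring(w,(.502,.382),.056,.03))
E
```

```text
[0.50434356 0.32577801 0.12923577] [-0.04960365  0.11498644  0.32961678] [ 2.22441746  2.21816063 -0.00474718] [-0.4   0.52 -0.38  1.72  0.23  0.94 -0.87]
44 (array([0.5031, 0.384 , 0.0568]), array([0.029 , 0.0294, 0.0052]), np.int64(2069))
[0.50496673 0.32594857 0.13012368] (array([0.5031, 0.3837, 0.0568]), array([0.0291, 0.0296, 0.0047]), np.int64(2048))
```

Emit:
{"fn": "arm_command", "kwargs": {
  "dp": [
    [0.4,-0.07,0],
    [0.6,0,0],
    [0.6,0,0],
    [0.4,0,0.3],
    [0.3,0,0.5],
    [0,0,0.3],
    [0,0,0],
    [0,0,0]
  ],
  "angular": [
    [0,0,0],
    [0,0,0],
    [0,0,0],
    [0,0,0],
    [0,0,0],
    [0,0,0],
    [0,0,0],
    [0,0,0]
  ],
  "claw": [0.85,0.85,0.85,0.85,0.85,0.85,0.85,0.85]
}}

```text
clock: 31.3
position: [0.503, 0.3839, 0.1026]
ee_rot: [2.224, 2.218, -0.002]
force: [0.4, 0.8, 0.7]
width: 0.848
gripper_force: 0.0
```

```bash
python3 - <<'E'
from meas import *
w=grab('wrist');print(arm.observe()['position'],ring(w,(.502,.382),.056,.03))
E
```

```text
[0.50325587 0.38405308 0.10311892] (array([0.5031, 0.3836, 0.0548]), array([0.0294, 0.0297, 0.0095]), np.int64(2195))
```

Down 0.093 → 3.72 units.

Emit:
{"fn": "arm_command", "kwargs": {
  "dp": [
    [-0.02,0,0.7],
    [0,0,0.8],
    [0,0,0.8],
    [0,0,0.7],
    [0,0,0.4],
    [0,0,0.3],
    [0,0,0],
    [0,0,0]
  ],
  "angular": [
    [0,0,0],
    [0,0,0],
    [0,0,0],
    [0,0,0],
    [0,0,0],
    [0,0,0],
    [0,0,0],
    [0,0,0]
  ],
  "claw": [0.85,0.85,0.85,0.85,0.85,0.85,0.85,0.85]
}}

```text
clock: 32.15
position: [0.5034, 0.3845, 0.0114]
ee_rot: [2.224, 2.219, 0.001]
force: [-0.3, 0.9, 0.4]
width: 0.848
gripper_force: 0.0
```

Emit:
{"fn": "arm_command", "kwargs": {
  "dp": [
    [0,0,0],
    [0,0,0],
    [0,0,0],
    [0,0,0],
    [0,0,0],
    [0,0,0],
    [0,0,0],
    [0,0,0],
    [0,0,0],
    [0,0,0]
  ],
  "angular": [
    [0,0,0],
    [0,0,0],
    [0,0,0],
    [0,0,0],
    [0,0,0],
    [0,0,0],
    [0,0,0],
    [0,0,0],
    [0,0,0],
    [0,0,0]
  ],
  "claw": [0.65,0.58,0.54,0.51,0.48,0.46,0.44,0.42,0.4,0.4]
}}

```text
clock: 33.15
position: [0.5031, 0.3843, 0.0108]
ee_rot: [2.224, 2.219, 0.0]
force: [-0.8, -0.1, 2.0]
width: 0.469
gripper_force: 15.0
```

Emit:
{"fn": "arm_command", "kwargs": {
  "dp": [
    [0,0,-0.3],
    [0,0,-0.6],
    [0,0,-0.9],
    [0,0,-0.9],
    [0,0,-0.9],
    [0,0,-0.9],
    [0,0,-0.8],
    [0,0,0],
    [0,0,0]
  ],
  "angular": [
    [0,0,0],
    [0,0,0],
    [0,0,0],
    [0,0,0],
    [0,0,0],
    [0,0,0],
    [0,0,0],
    [0,0,0],
    [0,0,0]
  ],
  "claw": [0.4,0.4,0.4,0.4,0.4,0.4,0.4,0.4,0.4]
}}

```text
clock: 34.05
position: [0.5031, 0.3843, 0.1441]
ee_rot: [2.224, 2.219, 0.002]
force: [-0.2, 0.1, -0.6]
width: 0.467
gripper_force: 15.0
```

Emit:
{"fn": "arm_command", "kwargs": {
  "dp": [
    [-0.4,0.1,0],
    [-0.7,0.2,0],
    [-0.8,0.2,0],
    [-0.8,0.2,0],
    [-0.8,0.2,0],
    [-0.8,0.2,0],
    [-0.8,0.2,0],
    [-0.8,0.2,0],
    [-0.8,0.2,0],
    [-0.8,0.2,0]
  ],
  "angular": [
    [0,0,0],
    [0,0,0],
    [0,0,0],
    [0,0,0],
    [0,0,0],
    [0,0,0],
    [0,0,0],
    [0,0,0],
    [0,0,0],
    [0,0,0]
  ],
  "claw": [0.4,0.4,0.4,0.4,0.4,0.4,0.4,0.4,0.4,0.4]
}}

```text
clock: 35.05
position: [0.55, 0.1934, 0.1424]
ee_rot: [2.225, 2.217, -0.003]
force: [0.2, -0.4, -0.1]
width: 0.467
gripper_force: 15.0
```

Emit:
{"fn": "arm_command", "kwargs": {
  "dp": [
    [-0.8,0.2,0],
    [-0.8,0.3,0],
    [-0.8,0.3,0],
    [-0.8,0.3,0],
    [-0.8,0.3,0],
    [-0.8,0.3,0],
    [-0.6,0.22,0],
    [-0.5,0,0],
    [0,0,0],
    [0,0,0]
  ],
  "angular": [
    [0,0,0],
    [0,0,0],
    [0,0,0],
    [0,0,0],
    [0,0,0],
    [0,0,0],
    [0,0,0],
    [0,0,0],
    [0,0,0],
    [0,0,0]
  ],
  "claw": [0.4,0.4,0.4,0.4,0.4,0.4,0.4,0.4,0.4,0.4]
}}

```text
clock: 36.05
position: [0.5973, 0.0494, 0.1431]
ee_rot: [-2.223, -2.219, -0.0]
force: [-0.4, 0.3, -0.4]
width: 0.469
gripper_force: 15.0
```

Emit:
{"fn": "arm_command", "kwargs": {
  "dp": [
    [0,0,0],
    [0,0,0],
    [0,0,0]
  ],
  "angular": [
    [0,0,0],
    [0,0,0],
    [0,0,0]
  ],
  "claw": [0.4,0.4,0.4]
}}

```text
clock: 36.35
position: [0.5977, 0.0499, 0.1433]
ee_rot: [-2.222, -2.221, -0.0]
force: [-0.6, 0.3, 0.1]
width: 0.468
gripper_force: 15.0
```

Emit:
{"fn": "arm_command", "kwargs": {
  "dp": [
    [-0.04,0.02,0.5],
    [0,0,0.8],
    [0,0,0.9],
    [0,0,0.9],
    [0,0,0.7],
    [0,0,0.4],
    [0,0,0.17],
    [0,0,0],
    [0,0,0],
    [0,0,0]
  ],
  "angular": [
    [0,0,0],
    [0,0,0],
    [0,0,0],
    [0,0,0],
    [0,0,0],
    [0,0,0],
    [0,0,0],
    [0,0,0],
    [0,0,0],
    [0,0,0]
  ],
  "claw": [0.4,0.4,0.4,0.4,0.4,0.4,0.4,0.4,0.4,0.4]
}}

```text
clock: 37.35
position: [0.599, 0.0482, 0.0349]
ee_rot: [2.223, 2.218, 0.002]
force: [-0.7, 0.9, -0.3]
width: 0.466
gripper_force: 15.0
```

Emit:
{"fn": "arm_command", "kwargs": {
  "dp": [
    [0,0,0.1],
    [0,0,0.07],
    [0,0,0.05],
    [0,0,0.02],
    [0,0,0],
    [0,0,0]
  ],
  "angular": [
    [0,0,0],
    [0,0,0],
    [0,0,0],
    [0,0,0],
    [0,0,0],
    [0,0,0]
  ],
  "claw": [0.4,0.4,0.4,0.4,0.4,0.4]
}}

```text
clock: 37.95
position: [0.5983, 0.048, 0.028]
ee_rot: [2.224, 2.219, 0.0]
force: [-0.0, 0.1, 0.1]
width: 0.469
gripper_force: 15.0
```

Emit:
{"fn": "arm_command", "kwargs": {
  "dp": [
    [0.03,0,0.02],
    [0,0,0.01],
    [0,0,0],
    [0,0,0]
  ],
  "angular": [
    [0,0,0],
    [0,0,0],
    [0,0,0],
    [0,0,0]
  ],
  "claw": [0.4,0.4,0.4,0.4]
}}

```text
clock: 38.35
position: [0.5984, 0.0483, 0.0277]
ee_rot: [2.224, 2.218, -0.0]
force: [-1.8, -1.4, 6.1]
width: 0.465
gripper_force: 15.0
```

Emit:
{"fn": "arm_command", "kwargs": {
  "dp": [
    [0,0,0],
    [0,0,0],
    [0,0,0],
    [0,0,0],
    [0,0,0],
    [0,0,0],
    [0,0,0],
    [0,0,0]
  ],
  "angular": [
    [0,0,0],
    [0,0,0],
    [0,0,0],
    [0,0,0],
    [0,0,0],
    [0,0,0],
    [0,0,0],
    [0,0,0]
  ],
  "claw": [0.46,0.5,0.54,0.58,0.64,0.7,0.76,0.78]
}}

```text
clock: 39.15
position: [0.5983, 0.0488, 0.0272]
ee_rot: [-2.224, -2.219, 0.0]
force: [-0.6, 0.1, 1.3]
width: 0.773
gripper_force: 0.0
```

Emit:
{"fn": "arm_command", "kwargs": {
  "dp": [
    [0,0,-0.3],
    [0,0,-0.6],
    [0,0,-0.9],
    [0,0,-0.9],
    [0,0,-0.9],
    [0,0,-0.9],
    [0,0,-0.9],
    [0,0,-0.5],
    [0,0,0]
  ],
  "angular": [
    [0,0,0],
    [0,0,0],
    [0,0,0],
    [0,0,0],
    [0,0,0],
    [0,0,0],
    [0,0,0],
    [0,0,0],
    [0,0,0]
  ],
  "claw": [0.78,0.78,0.78,0.78,0.78,0.78,0.78,0.78,0.78]
}}

```text
clock: 40.05
position: [0.5995, 0.0491, 0.1773]
ee_rot: [2.222, 2.217, 0.005]
force: [-0.8, -0.2, -0.3]
width: 0.783
gripper_force: 0.0
```

Emit:
{"fn": "arm_command", "kwargs": {
  "dp": [
    [0,-0.5,0],
    [0,-0.8,0],
    [0,-0.9,0],
    [0,-0.9,0],
    [0,-0.9,0],
    [0,-0.9,0],
    [0,-0.6,0],
    [0,-0.3,0],
    [0,0,0],
    [0,0,0]
  ],
  "angular": [
    [0,0,0],
    [0,0,0],
    [0,0,0],
    [0,0,0],
    [0,0,0],
    [0,0,0],
    [0,0,0],
    [0,0,0],
    [0,0,0],
    [0,0,0]
  ],
  "claw": [0.78,0.78,0.78,0.78,0.78,0.78,0.78,0.78,0.78,0.78]
}}

```text
clock: 41.05
position: [0.4539, 0.049, 0.1746]
ee_rot: [2.224, 2.219, 0.0]
force: [0.6, -1.3, -0.2]
width: 0.779
gripper_force: 0.0
```

```bash
python3 - <<'E'
from meas import *
t=grab('top','t9.png');grab('scene','s9.png')
for n,g,h,D in(('34',(.599,.148),.068,.023),('44',(.5985,.0485),.076,.03),('54',(.607,-.05),.084,.037),('64',(.6035,-.15),.091,.044)): print(n,ring(t,g,h,D))
print(arm.observe()['position'])
E
```

```text
34 (array([0.5976, 0.1466, 0.0667]), array([0.0216, 0.0207, 0.009 ]), np.int64(93))
44 (array([0.5978, 0.0477, 0.0745]), array([0.0266, 0.0286, 0.009 ]), np.int64(146))
54 (array([ 0.6046, -0.0511,  0.083 ]), array([0.0355, 0.0346, 0.0099]), np.int64(236))
64 (array([ 0.6019, -0.1507,  0.0902]), array([0.0433, 0.0416, 0.0103]), np.int64(353))
[0.45410241 0.04909168 0.1745986 ]
```

View pics/s9.png

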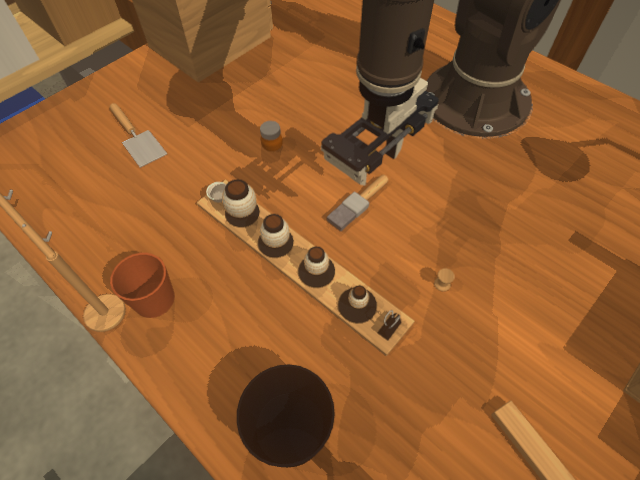

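View pics/t9.png

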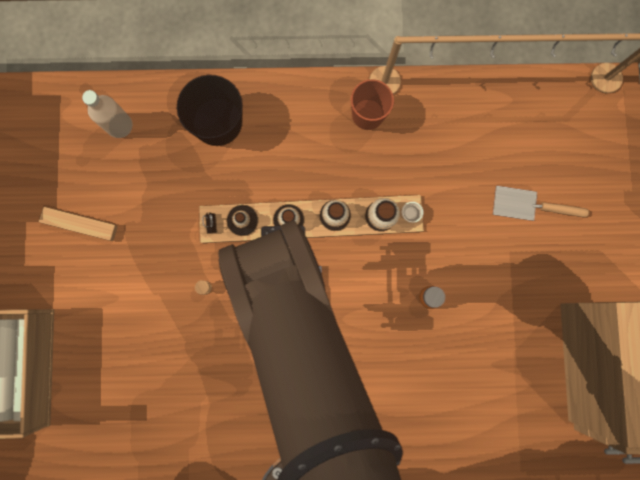

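All four lanterns stand upright on their discs and get bigger from the clip (scene 390,322) to the dish (216,190). Each is within about 2.5 mm of its disc's centre, and the arm is clear.

```bash
python3 -c "
from cell import arm
print(arm.sign_off())"
```

```text
the job is handed in; nothing more can be done
None
```

The four lanterns stand upright on their discs in size order, smallest by the clip and largest by the dish, each within about 2.5 mm of its disc's centre; none was knocked over, and I handed the job in at about 41 s.

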